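Find the hidden catch of the light box

TASK

The light box lies face down with five look-alike flush round grey caps in its white back: four are blind plugs and one, you cannot see which, is the catch of the battery drawer. Feel the caps gently with the fingertips and press in fully the one that sinks easily, so that the drawer springs out of the front by itself; then let the catch come up again and move clear. Do not touch the drawer, do not jab or press hard, and leave the small things round it where they are.

Things in the scene. Friction and masses are not known exactly. Their poses are not given: they have to be found in the camera images.
- light_box: Fixed light box lying face down, 160 x 260 x 62 mm (x, y, z): light wooden frame, flat white back panel on top, level with the frame, 62 mm above the table. Origin: centre of its underside, on the table; x points away from its front (a long side, towards the robot), y along its length, z up; turned by up to 0.4 rad. Black slots and two steel plates on the panel are only look.
- cap_0 (a point): Centre of the top face of the front left round grey cap, at (x, y, z) = (-38, 78, 61) mm in the light box's frame. 46 mm across in a 49 mm hole, top 1 mm below the panel. All five look alike; which is the catch changes from run to run, the other four are firm rubber plugs that give only 1 mm per 6 N, at most 3 mm. This point does not sink with the cap.
- cap_1 (a point): Centre of the top face of the front right round grey cap, at (x, y, z) = (-38, -78, 61) mm in the light box's frame. 46 mm across in a 49 mm hole, top 1 mm below the panel. All five look alike; which is the catch changes from run to run, the other four are firm rubber plugs that give only 1 mm per 6 N, at most 3 mm. This point does not sink with the cap.
- cap_2 (a point): Centre of the top face of the middle round grey cap, at (x, y, z) = (0, 0, 61) mm in the light box's frame. 46 mm across in a 49 mm hole, top 1 mm below the panel. All five look alike; which is the catch changes from run to run, the other four are firm rubber plugs that give only 1 mm per 6 N, at most 3 mm. This point does not sink with the cap.
- cap_3 (a point): Centre of the top face of the rear right round grey cap, at (x, y, z) = (38, -78, 61) mm in the light box's frame. 46 mm across in a 49 mm hole, top 1 mm below the panel. All five look alike; which is the catch changes from run to run, the other four are firm rubber plugs that give only 1 mm per 6 N, at most 3 mm. This point does not sink with the cap.
- cap_4 (a point): Centre of the top face of the rear left round grey cap, at (x, y, z) = (38, 78, 61) mm in the light box's frame. 46 mm across in a 49 mm hole, top 1 mm below the panel. All five look alike; which is the catch changes from run to run, the other four are firm rubber plugs that give only 1 mm per 6 N, at most 3 mm. This point does not sink with the cap.
- catch (a joint): How far the one movable cap is pressed straight down: 0 = up, 0.006 m = fully down. It springs back when released; it begins to give at about 1 N, takes about 4 N at 4 mm and 5 N fully down. The drawer is released at about 4.5 mm, so press it fully down.
- battery_drawer: Battery drawer with a grey front plate 110 x 26 mm (y, z), its middle 20 mm above the table, in the middle of the front of the light box and flush with it. Its origin coincides with the light box's origin when shut and moves 40 mm along the box's -x when sprung fully out. The catch holds it until pressed; then a spring drives it out in about half a second and it stays out. Not to be touched.
- eraser: White eraser in a blue card sleeve, 22 x 55 x 12 mm, lying in front of the light box. Loose; origin at the centre of its underside. To be left alone.
- tape_mint: Roll of mint green paper tape lying flat, 50 x 56 x 12 mm, in front to the right. Loose; origin at the centre of its underside. To be left alone.
- marker_blue: Felt marker, white with a blue cap, 18 mm thick, 139 mm long, lying in front to the left. Loose; origin at the centre of its underside. To be left alone.
- ink_bottle: Dark blue ink bottle with black cap, 46 x 46 x 57 mm, standing behind the light box to the left. Loose; origin at the centre of its underside. To be left alone.
- glue_stick: Glue stick with teal cap, standing, 26 mm across, 95 mm high, at the right. Loose; origin at the centre of its underside. To be left alone.
- staples_box: Red and yellow card box of staples, 36 x 52 x 18 mm, in front of the light box. Loose; origin at the centre of its underside. To be left alone.

How it is judged:
At the end, for the whole second after the job is handed in: The battery drawer stands out by more than 30 mm and is at rest, and the catch is up again (pressed by less than 1.5 mm) (x of battery_drawer in the frame of light_box below -0.03 m and value of joint catch below 0.0015 m and linear speed of battery_drawer below 0.01 m/s); the robot touches nothing.
It fails at once if the robot touches the battery drawer (more than 1 N) (contact force between any of the fingers, the arm and battery_drawer above 1 N).
It fails at once if the robot presses on the light box, its caps or anything else with more than 90 N (contact force between any of the fingers, the arm and anything else above 90 N).
It fails at once if one of the loose things round the box is lifted or moved by more than 20 mm (distance of any of eraser, tape_mint, marker_blue, ink_bottle, glue_stick, staples_box from where it was at the start of the episode above 0.02 m).
It also fails if it takes over 54 s, if anything falls off the work surface, if the arm or the gripper's body presses on something with over 40 N, if the wrist force passes 120 N, or if a joint passes its speed limit or range.

ROBOT

A 6-joint arm with a two-finger parallel gripper is mounted at the origin on the work surface; the furniture and walls round the work are solid. World frame = base frame: x ahead of the robot, y to its left, z up, the work surface at z = 0. Lengths are in m, angles in rad, forces in N, time in s.
With the tool pointing down it reaches from about 0.4 to 0.825 m from the base axis. Payload 7 kg.
Tool frame: the origin (TCP) lies between the finger pads; the fingertips stand 8 mm ahead of it and the grasp point (between the pads) lies 11 mm behind it (arm.finger_overhang is the distance from the TCP to the fingertips, in m); z points along the fingers, y is the line along which they close (so a half turn about z gives the same grasp; the last joint's range is limited). The gripper opens to 88 mm and grips with 3 to 60 N. Pads are 19 mm wide; open, the fingers measure 130 mm over their backs; the gripper's body (78 mm by 193 mm) begins 47 mm behind the grasp point.
Start: joints at [1.502, 0.359, 0.012, 0, -1.224, -0.288], TCP at [0.236, 0.632, 0.235] pointing down, gripper open.
Joint ranges: [-3.07, 3.07], [-1.43, 2.12], [-1.02, 1.25], [-3.03, 1.67], [-3.05, -0], [-3.03, 3.03]. Speed limits (rad/s): [2.39, 2.39, 3.01, 3.14, 3.14, 3.14].

INTERFACE

Orientations are given as [roll, pitch, yaw] about the fixed x, y, z axes, in that order (R = Rz(yaw) Ry(pitch) Rx(roll)).
In Python, from station import arm gives the robot as it stands.
- The arm moves only by the tool move_arm, never from a script. Its argument "rows" is text: rows parted by semicolons, each of 7 numbers parted by spaces: the turn, a rotation vector about the tool's x, y, z in degrees, then the shift along the tool's x, y, z in m, then the finger opening in m, from 0 to 0.0876. A call has 1 to 8 rows; each row shifts and turns the commanded pose from where the row before left it, along the tool's axes as they then stand; what a row does not reach is not made up. A row lasts 1/8 s, in which the tool goes at most 62.5 mm and 10.7 degrees, less where a joint would pass 70% of its speed; a pose out of reach is approached as far as the arm can. A call is refused whole if a number of a shift passes 0.0625 or a number of a turn 10.7, either way. A call with a gripper value outside its range is refused whole. The fingers move at their own pace and stop on an object; "squeeze" is the grip in N (left out, the last holds). Time passes only in rows, so rows that do not move let the fingers close. It gives the time, the measured TCP pose, the force, the opening and the grip force at its end, in the units of the state.
- arm.get_state(): the state, without advancing time (a new reading comes with each control period).
- arm.grab_frame(name): name is "scene" or "top" or "wrist"; returns (picture, depth): 480x640x3 uint8, blue, green, red; 480x640 float32, m along the optical axis (not along the pixel's ray), 0 where there is no reading.
- arm.camera_model(name): a dict with "mtx" (3x3 intrinsics, pixels), "k1" (the pictures are not rectified: a ray, as slopes to the right and down, at radius r is drawn at 1 + k1 r^2 times it, then the intrinsics apply), "camera_from_world" (4x4, takes a point from world to camera coordinates); the wrist camera has in their place "mount" (4x4, takes a point from camera to tool coordinates, whose origin is the TCP and whose axes are the flange's). Camera axes: x right, y down, z forward; pixel columns grow to the right and rows downward; lengths in m; the calibration is good to about 2 mm. A picture is of the moment at which its call begins: read the wrist's pose just before it. camera_model takes no time and is no camera call.
- arm.job_done(): hands the job in; it is judged then, once.
The state is a dict: "t": time; "q": joint angles; "qd": joint speeds; "joint_efforts": joint torques, N m; "eef_pos": TCP position; "ee_rot": TCP orientation; "force": force on the tool from outside, world axes, zero at the start; "moment": the same for the moment, N m; "width": finger opening in m; "gripper_force": force on a finger pad.
Only numpy, scipy, OpenCV 4.12 (cv2) and the standard library are available. Lean on these libraries where they do the work, as an engineer would, in place of code of your own. Each camera call takes 0.05 s, during which the arm holds its last target. There are 200 camera calls.

## Working session

There is one attempt and no reset: what is moved stays moved. The work goes in short steps, Python scripts to look and compute and a tool call to move; the robot and the scene stay as the last step left them, time stands still between calls to the robot, and variables do not carry over. Pictures are saved under pics/ and viewed, at most 10 in all, crops included, and the job is handed in when it is done.

Besides the shell and the picture viewer there is one more tool, called as name(argument=value, ...), one argument or row to a line, values as JSON. move_arm: Moves the arm, as the interface text tells. Its arguments: {"type":"object","properties":{"rows":{"type":"string"},"squeeze":{"type":"number"}},"required":["rows"]}

```bash
mkdir -p pics
python3 - <<'E'
from station import arm
import cv2,numpy as np
s=arm.get_state();print(s['t'],s['eef_pos'],s['ee_rot'],s['force'],s['width'],arm.finger_overhang)
p,d=arm.grab_frame("top");cv2.imwrite("pics/top.png",p);np.save("top_d.npy",d)
print(arm.camera_model("top"))
E
```

```text
0.0 [0.23559939 0.63204557 0.23361555] [ 3.13995571e+00 -1.00068518e-04 -3.56907543e-01] [ 0.97613792 -0.34608756 -0.62537952] 0.08750908203826123 0.008
{'mtx': array([[437.30640535,   0.        , 309.96819641],
       [  0.        , 437.30640535, 244.20737044],
       [  0.        ,   0.        ,   1.        ]]), 'k1': 0.017085259449606094, 'camera_from_world': array([[-0.02863757, -0.99954918,  0.00901798, -0.14213913],
       [-0.99806256,  0.02809413, -0.05551432,  0.55438206],
       [ 0.05523594, -0.0105903 , -0.99841717,  0.9017125 ],
       [ 0.        ,  0.        ,  0.        ,  1.        ]])}
```

View pics/top.png

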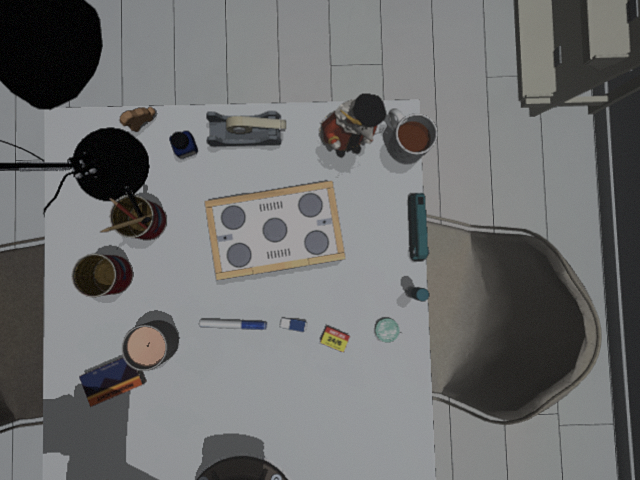

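The box is in the middle of the table. The cap centres are at about (239,255), (316,243), (275,230), (310,205) and (233,217) for caps 0 to 4. Mugs, pencils and a lamp stand on the left, between the arm and the box.

```bash
cat > h.py <<'E'
import numpy as np,cv2
from station import arm
def rays(px,m):
    K=m['mtx'];return cv2.undistortPoints(np.array(px,float).reshape(-1,1,2),K,np.array([m['k1'],0,0,0,0.])).reshape(-1,2)
def at_z(px,m,z):
    T=np.linalg.inv(m['camera_from_world']);r=rays(px,m);v=np.c_[r,np.ones(len(r))]@T[:3,:3].T;o=T[:3,3]
    return o+v*((z-o[2])/v[:,2])[:,None]
C=np.array([[-38,78],[-38,-78],[0,0],[38,-78],[38,78]])/1000
E
python3 - <<'E'
from h import *
m=arm.camera_model("top");p=cv2.imread("pics/top.png");d=np.load("top_d.npy")
g=cv2.cvtColor(p,cv2.COLOR_BGR2GRAY)
px=[]
for c,r in [(239,255),(316,243),(275,230),(310,205),(233,217)]:
    w=g[r-16:r+17,c-16:c+17];k=((w>60)&(w<135)).astype(np.uint8)
    n,l,st,ce=cv2.connectedComponentsWithStats(k);i=l[16,16];print(st[i],w[16,16]);px.append([c-16+ce[i][0],r-16+ce[i][1]])
P=at_z(px,m,.061)[:,:2]
a=C-C.mean(0);b=P-P.mean(0)
th=np.arctan2((a[:,0]*b[:,1]-a[:,1]*b[:,0]).sum(),(a*b).sum())
R=np.array([[np.cos(th),-np.sin(th)],[np.sin(th),np.cos(th)]])
print(np.round(px,1).tolist(),th,P.mean(0));print("fit",(P.mean(0)+C@R.T).round(4).tolist());print("res mm",((P-P.mean(0)-C@R.T)*1000).round(1).tolist())
# height map
v,u=np.mgrid[0:480:1,0:640:1];r=rays(np.c_[u.ravel(),v.ravel()],m);z=d.ravel()
X=np.c_[r*z[:,None],z];T=np.linalg.inv(m['camera_from_world']);W=X@T[:3,:3].T+T[:3,3];W=W[(z>0)&(W[:,2]>-.05)]
print("cap depth z",[round(float((T@np.r_[np.array(rays([q],m)[0])*d[int(q[1]),int(q[0])],d[int(q[1]),int(q[0])],1])[2]),4) for q in px])
xs=np.arange(.0,.9,.05);ys=np.arange(.5,-.45,-.05)
print("     ",*["%4d"%(y*1000) for y in ys])
for x in xs[::-1]:
    print("%4d:"%(x*1000),*["%4d"%(1000*max(W[(abs(W[:,0]-x)<.025)&(abs(W[:,1]-y)<.025),2],default=0)) for y in ys])
cv2.imwrite("pics/scene.png",arm.grab_frame("scene")[0])
E
```

```text
[  3   3  26  26 518] 94
[  4   3  25  25 508] 104
[  3   3  26  26 509] 96
[  4   4  25  25 502] 98
[  3   4  26  25 505] 91
[[238.7, 254.7], [316.1, 242.1], [274.5, 229.6], [310.0, 204.7], [232.9, 217.1]] 0.13348808245170143 [ 0.57882976 -0.0873451 ]
fit [[0.5308, -0.0151], [0.5515, -0.1697], [0.5788, -0.0873], [0.6269, -0.1596], [0.6061, -0.005]]
res mm [[-0.1, 0.1], [0.0, -0.0], [-0.0, -0.0], [0.0, -0.1], [0.0, 0.1]]
cap depth z [0.0593, 0.0632, 0.0616, 0.0627, 0.065]
       500  450  400  350  300  250  200  150  100   50    0  -49  -99 -149 -199 -249 -299 -349 -399
 850:    0    0    4    5    6    6   69   53    5   53   36   44   50    6   25    5    0    7    5
 800:    0    0    7    5   26   27   79  502  484   56   82   81   64    6  137  189  196   94   94
 750:    0    0    5   23   92   74  463  508  484   56   41   47   52    5  192  195  196   95   95
 700:    0    0    5  217  176   90  462  471  458    5    7    5    6    5    6  150    6   94   94
 650:    0    0    9    7   25   85  128  125    6   66   67   66   66   67   67    8    5   16   46
 600:    0    0  
[... 595 characters left out ...]
   0    0    5    5   28   29   89   91    6    4    5    6    5    5    7    4    6    4    6
 250:    0    0    5    5   27   28   28    5    6    6    5    5    6    4    5    5    5    4    4
 200:    0    0    4    5    5    5    5    4    5    5    4    5    6    5    5    6    5    4    5
 150:    0    0    4    5    5    5    6    5    4    5    5    5    6    5    4    5    4    4    5
 100:    0    0    4    5    4    4    5    4   19   33   26   37   21    5    5    5    5    4    4
  50:    0    0    0    0    0    0   -5    0    0    0    0   11   13    4    4    3    5    5    4
   0:    0    0    0    0    0    0    0    0    0    0    0    0    0    0    0    0    0    0    0
```

View pics/scene.png

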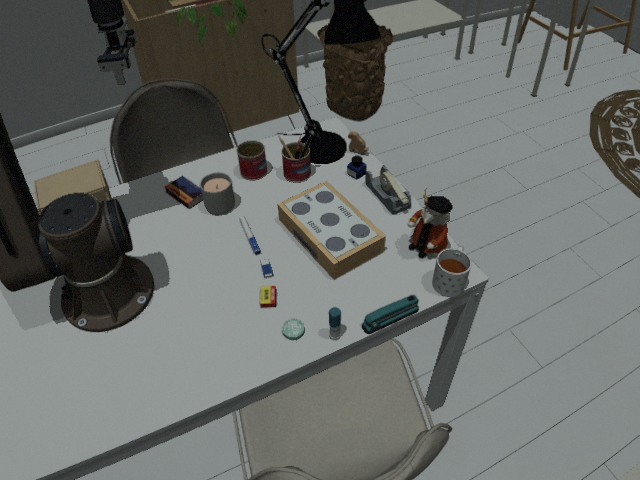

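The five cap fit is good to 0.1 mm, with the box yaw at 0.133 rad. The scene view shows the space above the box is free. I'll cross on a straight line well inside the lamp and pencils. I'll press with the closed fingers tilted 20°, so that a single edge fits in the hole.

move_arm(
  rows="0 0 0 0.036 0.037 -0.005 0;0 0 0 0.036 0.037 -0.005 0;0 0 0 0.036 0.037 -0.005 0;0 0 0 0.036 0.037 -0.005 0;0 0 0 0.036 0.037 0 0;0 0 0 0.036 0.037 0 0;0 0 0 0.036 0.037 0 0;0 0 0 0.036 0.037 0 0",
  squeeze=10,
)

```text
t: 1.1
eef_pos: [0.4025, 0.2528, 0.2545]
ee_rot: [3.142, 0.0, -0.356]
force: [0.8, 0.6, 0.1]
width: 0.0133
gripper_force: 0.0
```

move_arm(
  rows="0 0 0 0.036 0.037 0 0;0 0 0 0.036 0.037 0 0;0 0 0 0.036 0.037 0 0;0 0 0 0.036 0.037 0 0;0 0 0 0.036 0.037 0 0;0 0 0 0 0 0 0;0 0 0 0 0 0 0",
)

```text
t: 1.98
eef_pos: [0.506, 0.0181, 0.2542]
ee_rot: [3.141, 0.001, -0.358]
force: [0.9, -0.2, -0.8]
width: 0.0006
gripper_force: 0.0
```

move_arm(
  rows="0 0 0 0.035 0.037 0.02 0;0 0 0 0 0 0.06 0;0 0 0 0 0 0.055 0;-10 0 0 0 0 0 0;-10 0 0 0 0 0 0;0 0 0 0 0 0 0;0 0 0 0 0 0 0;0 0 0 0 0 0 0",
)

```text
t: 2.98
eef_pos: [0.526, -0.0284, 0.1201]
ee_rot: [2.795, -0.001, -0.357]
force: [-1.1, -0.5, -0.4]
width: 0.0006
gripper_force: 0.0
```

Run:
```python
from h import *
s=arm.get_state();print(s['t'],s['eef_pos'],s['ee_rot'],s['force'])
p=arm.grab_frame("wrist")[0];q=arm.grab_frame("scene")[0][130:300,230:430]
cv2.imwrite("pics/w1.png",np.vstack([cv2.resize(p,(440,330)),cv2.resize(q,(440,264*440//440))]))
```

```text
2.975 [ 0.52602505 -0.02842142  0.12005886] [ 2.79452819e+00 -5.36395937e-04 -3.57007501e-01] [-1.0611988  -0.48992567 -0.4104804 ]
```

View pics/w1.png

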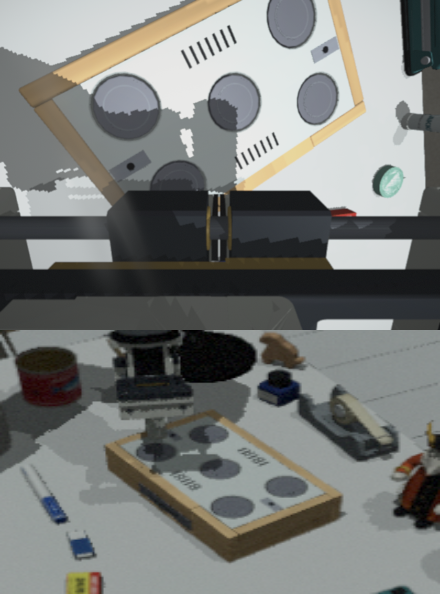

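The closed fingers stand over cap 0, with the low finger at the left in the wrist view. I'll lower them gently.

move_arm(
  rows="0 0 0 0 -0.00684 0.0188 0;0 0 0 0 -0.00513 0.0141 0;0 0 0 0 0 0 0;0 0 0 0 0 0 0",
)

```text
t: 3.58
eef_pos: [0.5264, -0.0287, 0.0849]
ee_rot: [2.793, -0.0, -0.357]
force: [-1.0, 0.0, 0.9]
width: 0.0005
gripper_force: 0.0
```

move_arm(
  rows="0 0 0 0 -0.00137 0.00376 0;0 0 0 0 0 0 0;0 0 0 0 0 0 0",
)

```text
t: 3.95
eef_pos: [0.5262, -0.0286, 0.0807]
ee_rot: [2.793, -0.0, -0.357]
force: [0.6, -0.5, -0.0]
width: 0.0004
gripper_force: 0.0
```

move_arm(
  rows="0 0 0 0 -0.00068 0.00188 0;0 0 0 0 0 0 0;0 0 0 0 0 0 0",
)

```text
t: 4.32
eef_pos: [0.5261, -0.0286, 0.0785]
ee_rot: [2.792, 0.0, -0.357]
force: [-0.5, 1.0, 0.0]
width: 0.0006
gripper_force: 0.0
```

move_arm(
  rows="0 0 0 0 -0.00068 0.00188 0;0 0 0 0 0 0 0;0 0 0 0 0 0 0",
)

```text
t: 4.7
eef_pos: [0.5261, -0.0286, 0.0765]
ee_rot: [2.792, 0.0, -0.357]
force: [-0.8, 0.1, 0.5]
width: 0.0004
gripper_force: 0.0
```

move_arm(
  rows="0 0 0 0 -0.00068 0.00188 0;0 0 0 0 0 0 0;0 0 0 0 0 0 0",
)

```text
t: 5.08
eef_pos: [0.5262, -0.0286, 0.0745]
ee_rot: [2.792, 0.0, -0.357]
force: [0.5, 0.3, 0.1]
width: 0.0004
gripper_force: 0.0
```

move_arm(
  rows="0 0 0 0 -0.00068 0.00188 0;0 0 0 0 0 0 0;0 0 0 0 0 0 0",
)

```text
t: 5.45
eef_pos: [0.5262, -0.0286, 0.0726]
ee_rot: [2.792, 0.0, -0.357]
force: [-0.6, 0.3, 0.2]
width: 0.0003
gripper_force: 0.1
```

move_arm(
  rows="0 0 0 0 -0.00068 0.00188 0;0 0 0 0 0 0 0;0 0 0 0 0 0 0",
)

```text
t: 5.82
eef_pos: [0.5263, -0.0286, 0.0711]
ee_rot: [2.792, -0.0, -0.357]
force: [-1.5, 2.1, 7.0]
width: 0.0005
gripper_force: 3.6
```

Cap 0 is firm: 7 N at about 1 mm. The next one is cap 2.

move_arm(
  rows="0 0 0 0 0.00684 -0.0188 0;0 0 0 0.0349 0.0208 0.0076 0;0 0 0 0.0349 0.0208 0.0076 0;0 0 0 0 0 0 0;0 0 0 0 -0.0058 0.016 0;0 0 0 0 0 0 0;0 0 0 0 0 0 0",
)

```text
t: 6.7
eef_pos: [0.5754, -0.094, 0.0731]
ee_rot: [2.792, 0.001, -0.356]
force: [0.1, 0.5, 0.3]
width: 0.0006
gripper_force: 0.0
```

move_arm(
  rows="0 0 0 0 -0.0005 0.0014 0;0 0 0 0 0 0 0;0 0 0 0 0 0 0",
)

```text
t: 7.08
eef_pos: [0.576, -0.0944, 0.0722]
ee_rot: [2.793, -0.0, -0.357]
force: [-0.6, 1.6, 2.3]
width: 0.0006
gripper_force: 1.0
```

move_arm(
  rows="0 0 0 0 -0.0005 0.0014 0;0 0 0 0 0 0 0;0 0 0 0 0 0 0",
)

```text
t: 7.45
eef_pos: [0.5761, -0.0945, 0.0711]
ee_rot: [2.792, -0.0, -0.357]
force: [-2.9, 4.8, 7.5]
width: 0.0002
gripper_force: 3.7
```

Cap 2 is firm as well. The next one is cap 4.

move_arm(
  rows="0 0 0 0 0.00684 -0.0188 0;0 0 0 -0.0016 -0.0407 -0.0148 0;0 0 0 -0.0015 -0.0407 -0.0148 0;0 0 0 0 0 0 0;0 0 0 0 -0.0058 0.016 0;0 0 0 0 0 0 0;0 0 0 0 0 0 0",
)

```text
t: 8.32
eef_pos: [0.6026, -0.0133, 0.0731]
ee_rot: [2.791, 0.001, -0.358]
force: [-0.0, 0.7, 0.4]
width: 0.0004
gripper_force: 0.0
```

move_arm(
  rows="0 0 0 0 -0.0005 0.0014 0;0 0 0 0 0 0 0;0 0 0 0 0 0 0",
)

```text
t: 8.7
eef_pos: [0.6031, -0.0128, 0.0721]
ee_rot: [2.792, 0.0, -0.357]
force: [-1.0, -1.6, 2.3]
width: 0.0009
gripper_force: 1.0
```

move_arm(
  rows="0 0 0 0 -0.0005 0.0014 0;0 0 0 0 0 0 0;0 0 0 0 0 0 0",
)

```text
t: 9.07
eef_pos: [0.6033, -0.0127, 0.0712]
ee_rot: [2.792, -0.0, -0.357]
force: [-2.9, -1.7, 7.4]
width: 0.0002
gripper_force: 3.6
```

Cap 4 is firm too. The next one is cap 3.

move_arm(
  rows="0 0 0 0 0.00684 -0.0188 0;0 0 0 0.0245 0.0431 0.0157 0;0 0 0 0.0245 0.0431 0.0157 0;0 0 0 0.0245 0.0431 0.0157 0;0 0 0 0 0 0 0;0 0 0 0 -0.0058 0.016 0;0 0 0 0 0 0 0;0 0 0 0 0 0 0",
)

```text
t: 10.07
eef_pos: [0.624, -0.166, 0.073]
ee_rot: [2.792, 0.001, -0.356]
force: [0.3, -0.3, -0.3]
width: 0.0006
gripper_force: 0.0
```

move_arm(
  rows="0 0 0 0 -0.0005 0.0014 0;0 0 0 0 0 0 0;0 0 0 0 0 0 0",
)

```text
t: 10.45
eef_pos: [0.6244, -0.1667, 0.0722]
ee_rot: [2.793, -0.0, -0.356]
force: [-0.1, 1.0, 2.7]
width: 0.0008
gripper_force: 1.0
```

move_arm(
  rows="0 0 0 0 -0.0005 0.0014 0;0 0 0 0 0 0 0;0 0 0 0 0 0 0",
)

```text
t: 10.82
eef_pos: [0.6244, -0.1668, 0.0712]
ee_rot: [2.793, -0.001, -0.357]
force: [-2.1, 3.9, 6.4]
width: 0.0005
gripper_force: 3.6
```

Cap 3 is firm. That leaves cap 1, which should be the catch.

move_arm(
  rows="0 0 0 0 0.00684 -0.0188 0;0 0 0 -0.0336 0.0168 0.0061 0;0 0 0 -0.0335 0.0168 0.0061 0;0 0 0 0 0 0 0;0 0 0 0 -0.0058 0.016 0;0 0 0 0 0 0 0;0 0 0 0 0 0 0",
)

```text
t: 11.7
eef_pos: [0.5492, -0.1771, 0.0736]
ee_rot: [2.792, 0.0, -0.357]
force: [-0.3, 0.2, -0.2]
width: 0.0004
gripper_force: 0.0
```

move_arm(
  rows="0 0 0 0 -0.0005 0.0014 0;0 0 0 0 0 0 0;0 0 0 0 0 0 0",
)

```text
t: 12.08
eef_pos: [0.5489, -0.177, 0.0721]
ee_rot: [2.793, -0.0, -0.357]
force: [0.1, 0.2, 0.7]
width: 0.0002
gripper_force: 0.1
```

move_arm(
  rows="0 0 0 0 -0.0005 0.0014 0;0 0 0 0 0 0 0;0 0 0 0 0 0 0",
)

```text
t: 12.45
eef_pos: [0.5489, -0.1771, 0.0707]
ee_rot: [2.793, -0.0, -0.357]
force: [-0.8, 0.5, 3.8]
width: 0.0003
gripper_force: 1.3
```

move_arm(
  rows="0 0 0 0 -0.0005 0.0014 0;0 0 0 0 0 0 0;0 0 0 0 0 0 0",
)

```text
t: 12.82
eef_pos: [0.549, -0.1771, 0.0691]
ee_rot: [2.793, -0.0, -0.357]
force: [-0.3, 0.3, 3.7]
width: 0.0007
gripper_force: 1.6
```

move_arm(
  rows="0 0 0 0 -0.0005 0.0014 0;0 0 0 0 0 0 0;0 0 0 0 0 0 0",
)

```text
t: 13.2
eef_pos: [0.5489, -0.1771, 0.0676]
ee_rot: [2.793, -0.0, -0.357]
force: [-0.2, 0.1, 3.6]
width: 0.0003
gripper_force: 1.8
```

move_arm(
  rows="0 0 0 0 -0.0005 0.0014 0;0 0 0 0 0 0 0;0 0 0 0 0 0 0",
)

```text
t: 13.58
eef_pos: [0.549, -0.1771, 0.0663]
ee_rot: [2.792, -0.0, -0.357]
force: [-0.6, 1.0, 6.6]
width: 0.0006
gripper_force: 3.3
```

move_arm(
  rows="0 0 0 0 -0.0003 0.0009 0;0 0 0 0 0 0 0;0 0 0 0 0 0 0;0 0 0 0 0 0 0;0 0 0 0 0 0 0",
)

```text
t: 14.2
eef_pos: [0.549, -0.1771, 0.0661]
ee_rot: [2.792, -0.001, -0.356]
force: [-2.8, 3.4, 12.9]
width: 0.0002
gripper_force: 6.4
```

move_arm(
  rows="0 0 0 0 0.0034 -0.0094 0;0 0 0 0 0.0137 -0.0376 0;0 0 0 0 0.0205 -0.0564 0;0 0 0 0 0.0205 -0.0564 0;0 0 0 0 0 0 0;0 0 0 0 0 0 0;0 0 0 0 0 0 0;0 0 0 0 0 0 0",
)

```text
t: 15.2
eef_pos: [0.5483, -0.1772, 0.2339]
ee_rot: [2.791, 0.002, -0.357]
force: [0.2, -0.6, 0.2]
width: 0.0006
gripper_force: 0.0
```

Run:
```python
from h import *
s=arm.get_state();print(s['t'],s['eef_pos'],s['force'])
q=arm.grab_frame("scene")[0][130:350,200:460]
cv2.imwrite("pics/s2.png",cv2.resize(q,None,fx=2.5,fy=2.5))
```

```text
15.2 [ 0.54828833 -0.17715432  0.23393207] [ 0.19658224 -0.63915278  0.15910713]
```

View pics/s2.png

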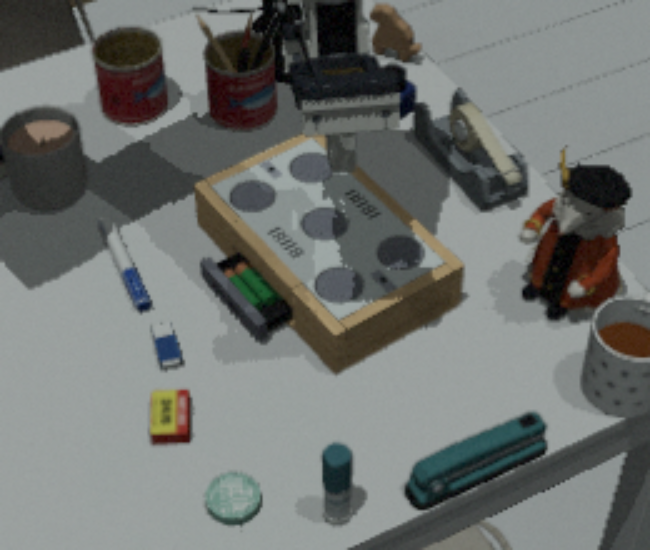

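The picture shows the drawer sprung out at about (245,295), the loose things where they were and the arm clear above the box.

```bash
python3 -c "
from station import arm
print(arm.job_done())"
```

```text
the job is handed in; nothing more can be done
None
```

I handed the job in with the battery drawer sprung out and the arm clear above the box: cap_1 (front right) was the catch, pressed with about 13 N at most, and no loose thing looked moved in the last picture; the hand-in gave no verdict.

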